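# Put used battery packs into a child-proof collection tub and book it in

## Task

Clear the used battery packs from the cutting mat (two to four of them; those in the charger stay) into the white child-proof collection tub: press its cap down firmly, turn it anticlockwise, lift it off and set it down on the table right way up, put every pack in through the mouth, then refit the cap, press it down and turn it clockwise until it is locked again. Then take the barcode scanner from its holder, hold it level over the barcode label on the closed tub, about 8 cm above it and still for two seconds, and lay it back in its holder the way it was. Leave the other things where they are.

Things in the scene. Friction and masses are not known exactly. Their poses are not given: they have to be found in the camera images.
- cap_grip (a point): point on the axis of the raised square hand grip (52 x 52 mm across the flats, 38 mm high) on the grey safety cap, a round cap of 130 mm diameter, 120 g; 51 mm above the cap's lower edge (so 51 mm up when it stands on the table), 24 mm above the round part, 14 mm below the grip's top; x and y square to the flats, z up. Every quarter turn of the cap is alike
- cap: the same cap, origin at the centre of its lower edge. To open: it is locked with its flats parallel to the tub's sides (+-3 degrees), grip point 36 mm above the mouth. Push it down 7 mm onto the rim (13 to 16 N), keep it pressed, turn it 45 degrees anticlockwise seen from above (26 to 67 will do), then lift it straight off. Unpressed it neither turns nor lifts
- seal (a joint): sprung seal ring in the neck that holds the cap up against four lugs: 0 m with the cap locked, +0.007 cap pressed to the rim, -0.005 without cap. To refit: cap centred on the neck (2.5 mm play), turned 45 degrees to the tub's sides, where it rests with grip point 41 mm above the mouth; push down 12 mm to the rim, turn 45 degrees clockwise to the stop, let it spring up 7 mm
- tub_mouth (a point): mouth of the white plastic collection tub: the centre of the neck's rim, 123 mm above the table when the tub stands on it; x and y along the tub's sides, z up. The opening is 94 mm wide inside and the neck stands 28 mm above the tub's flat top; without the cap, the black seal ring stands up to 12 mm above the rim
- tub: the collection tub, fixed to the table: a rectangular white plastic box 240 (x) x 160 (y) mm, flat top 95 mm above the table, walls 5 mm; origin at the centre of its underside. The neck is centred at x = -48 mm, the barcode label at x = +72 mm on the flat top
- tub_label (a point): centre of the barcode label, white paper 50 (tub x) x 72 (tub y) mm lying flat on the tub's top beside the neck, 96 mm above the table; z up
- pack1_c (a point): a used two-cell battery pack in black shrink wrap with a small paper sticker on top, 66 long x 37 wide x 19 mm thick, about 95 g, lying flat; the point is its centre, x along its length, z up. None all through a run in which this pack is absent
- pack2_c (a point): a used two-cell battery pack in black shrink wrap with a small paper sticker on top, 66 long x 37 wide x 19 mm thick, about 95 g, lying flat; the point is its centre, x along its length, z up. None all through a run in which this pack is absent
- pack3_c (a point): a used two-cell battery pack in black shrink wrap with a small paper sticker on top, 66 long x 37 wide x 19 mm thick, about 95 g, lying flat; the point is its centre, x along its length, z up. None all through a run in which this pack is absent
- pack4_c (a point): a used two-cell battery pack in black shrink wrap with a small paper sticker on top, 66 long x 37 wide x 19 mm thick, about 95 g, lying flat; the point is its centre, x along its length, z up. None all through a run in which this pack is absent
- scanner_grip (a point): cordless barcode scanner, 200 g: level handle 130 mm long (x), 30 mm wide and high; at its +x end a head 55 (x) x 62 (y) x 80 mm (z), window down. The point is the centre of the handle, in the gap between the holder's two forks; x points to the head, z up; the centre of mass lies 24 mm from it towards the head
- scanner_window (a point): centre of the scanner's window on the underside of its head, 85 mm along x and 50 mm below the handle's centre; it looks along -z, straight down when the handle is level, and reads by itself (no trigger) a label 30 to 150 mm in front of it
- holder: the scanner's black desk holder, fixed: base plate 150 (x) x 100 (y) x 8 mm with two forks, 12 mm thick, at x = -47 and x = +40 mm, each a post 50 mm wide and 70 mm high with two cheeks, 38 mm apart and flared on top, up to 104 mm. Origin under the base. The scanner rests with its handle level across both forks, handle centre 85 mm above the origin, head beyond the +x fork, x axes together
- tape: bystander: roll of paper tape lying flat, 72 mm outside diameter, 24 mm high; origin under its centre
- bowl: bystander: brown card bowl, 120 mm across, 55 mm high, beyond the tub; origin under its centre
- glue: bystander: white glue bottle, 56 mm diameter, 170 mm high, beyond the tub; origin under its centre
- driver: bystander: red-handled screwdriver, 200 mm long (x, origin half-way), 26 mm thick, lying in front of the tub on the robot side

How it is judged:
By the outcome, as a careful person would: the job done as asked, in the order asked, and still so for the second after the job is handed in, with the robot touching nothing.
Of pack1, pack2, pack3, pack4 only 2 to 4 are there at a start; the rules pass over those that are not, and their reading is None.
At some moment in a run one of pack1, pack2, pack3, pack4 may be knocked a few centimetres aside while the robot is not near it.
It also fails if it takes over 210 s, if anything falls off the work surface, if the arm or the gripper's body presses on something with over 40 N, if the wrist force passes 120 N, or if a joint passes its speed limit or range.

## Robot

A 6-joint arm with a two-finger parallel gripper is mounted at the origin on the work surface. World frame = base frame: x ahead of the robot, y to its left, z up, the work surface at z = 0. Lengths are in m, angles in rad, forces in N, time in s.
With the tool pointing down it reaches from about 0.275 to 0.875 m from the base axis. Payload 12.5 kg.
Tool frame: the origin (TCP) lies at the very end of the fingers, on their centre line; the grasp point (between the pads) lies 19 mm behind it; z points along the fingers, y is the line along which they close (so a half turn about z gives the same grasp; the last joint's range is limited). The gripper opens to 85 mm and grips with 20 to 120 N. Pads are 22 mm wide; open, the fingers measure 114 mm over their backs; the gripper's body (76 mm by 85 mm) begins 54 mm behind the grasp point. The pads swing forward as they close: fully open they stand 13 mm farther back than shut.
Start: joints at [-1.204, 0.351, 1.652, -0, 1.139, -0.085], TCP at [0.24, -0.495, 0.194] pointing down, gripper open.
Joint ranges: [-2.75, 2.75], [-0.79, 2.1], [0.01, 2.65], [-1.57, 4.71], [0.07, 3.14], [-2.87, 2.87]. Speed limits (rad/s): [2.22, 2.22, 2.79, 3.14, 3.14, 3.14].

## Interface

Orientations are given as a 3x3 rotation matrix whose columns are the frame's x, y, z axes.
In Python, from bench import manip gives the robot as it stands. Calls block until the motion is done:
- manip.move_ptp(position, orientation): joint-space move of the TCP to a pose.
- manip.move_l(position, attitude=None, max_speed=0.15): straight line of the TCP; attitude=None keeps the orientation; max_speed is the mean speed in m/s.
- manip.move_j(angles): joint-space move.
- manip.set_gripper(opening, effort=None): opening from 0.0 (shut) to 1.0 (fully open); effort is the grip in N (None keeps the last); returns when the fingers have stopped.
- manip.dwell(seconds).
- manip.inverse_kinematics(position, orientation): joint angles nearest the present ones, or None.
- manip.grab_frame(name): name is "side" or "top"; returns (picture, depth): 400x640x3 uint8, red, green, blue; 400x640 float32, m along the optical axis (not along the pixel's ray), 0 where there is no reading.
- manip.get_calibration(name): a dict with "camera_matrix" (3x3 intrinsics, pixels), "R" (3x3) and "t" (3): a world point X has camera coordinates R X + t. Camera axes: x right, y down, z forward; pixel columns grow to the right and rows downward; lengths in m; the calibration is good to about 2 mm. A picture is of the moment at which its call begins. get_calibration takes no time and is no camera call.
A pose or a line that the arm cannot do raises manip.Unreachable and nothing moves.
- manip.sign_off(): hands the job in; it is judged then, once.
Trained networks look in the newest picture that a camera, given by its name, has taken for a name from the list of things; names that differ only in an ending like _2 or _b are one class to them, and where a whole thing is asked for, a point or a joint stands for the part that bears it (a point fixed in the world has none). Each returns a list of dicts, best first, with "confidence" (0 to 1); they miss things now and then, are a little off and sometimes report something else, mostly with a low value. They report only what shows in the picture. A call takes as long as a camera call.
- manip.look_for(camera, name): "at" ([x, y, z] in m, in world coordinates, good to about 4 mm: the middle of the surface that is visible of it).
Readings, each from a call of its own:
- manip.current_time(): time.
- manip.current_qpos(): joint angles.
- manip.current_joint_vel(): joint speeds.
- manip.current_joint_torque(): joint torques, N m.
- manip.current_ee_pos(): TCP position.
- manip.current_tcp_rot(): TCP orientation.
- manip.current_force(): force on the tool from outside, world axes, zero at the start.
- manip.current_ft_torque(): the same for the moment, N m.
- manip.current_grip_width(): opening from 0.0 (shut) to 1.0 (fully open).
- manip.current_grip_force(): force on a finger pad.
Only numpy, scipy, OpenCV 4.12 (cv2) and the standard library are available. Lean on these libraries where they do the work, as an engineer would, in place of code of your own. Each camera call takes 0.05 s, during which the arm holds its last target. There are 200 camera calls.

## Working session

There is one attempt and no reset: what is moved stays moved. The work goes in short steps, each a Python script; the robot and the scene stay as the last script left them, time stands still between calls to the robot, and variables do not carry over. Pictures are saved under pics/ and viewed, at most 14 in all, crops included, and the job is handed in when it is done.

```bash
mkdir -p pics; ls; cat > a.py <<'E'
from bench import manip as m
import cv2,numpy as np
for c in("top","side"):
    p,d=m.grab_frame(c); cv2.imwrite(f"pics/{c}0.png",p[:,:,::-1]); np.save(c+"_d.npy",d)
    k=m.get_calibration(c); print(c,k["camera_matrix"].round(1).tolist(),(-k["R"].T@k["t"]).round(3),k["R"].round(2).tolist())
    for n in["cap_grip","cap","tub_mouth","tub","tub_label","pack1_c","scanner_grip","scanner_window","holder","tape","bowl","glue","driver"]:
        print(n,[(np.round(r["at"],3).tolist(),round(r["confidence"],2)) for r in m.look_for(c,n)])
print(m.current_time())
E
python3 a.py
```

```text
pics
top [[390.5, 0.0, 322.7], [0.0, 390.5, 200.5], [0.0, 0.0, 1.0]] [ 0.447 -0.013  1.208] [[0.02, -1.0, -0.02], [-0.99, -0.02, -0.1], [0.1, 0.02, -0.99]]
cap_grip [([0.546, 0.02, 0.134], 0.7)]
cap [([0.544, 0.018, 0.134], 0.76), ([0.567, 0.332, 0.099], 0.16)]
tub_mouth [([0.635, 0.025, 0.098], 0.93)]
tub [([0.634, 0.023, 0.094], 0.58)]
tub_label [([0.635, 0.022, 0.095], 0.8)]
pack1_c [([0.501, -0.338, 0.024], 0.61)]
scanner_grip [([0.566, 0.335, 0.1], 0.8), ([0.742, 0.123, 0.112], 0.7)]
scanner_window [([0.568, 0.333, 0.099], 0.91)]
holder [([0.507, 0.312, 0.008], 0.84), ([0.639, 0.027, 0.098], 0.53)]
tape [([0.592, -0.409, 0.025], 0.64)]
bowl [([0.745, -0.204, 0.02], 0.76)]
glue [([0.745, 0.121, 0.112], 0.7)]
driver [([0.405, -0.004, 0.026], 0.61), ([0.591, -0.412, 0.03], 0.17)]
side [[463.5, 0.0, 323.2], [0.0, 463.5, 200.6], [0.0, 0.0, 1.0]] [-0.069  1.043  0.797] [[-0.86, -0.51, 0.0], [-0.25, 0.42, -0.87], [0.45, -0.75, -0.49]]
cap_grip [([0.527, 0.043, 0.134], 0.81)]
cap [([0.531, 0.042, 0.136], 0.97)]
tub_mouth [([0.572, 0.088, 0.069], 0.81)]
tub [([0.412, -0.395, 0.017], 0.67), ([0.57, 0.09, 0.07], 0.58)]
tub_label [([0.57, 0.09, 0.07], 0.71), ([0.592, -0.401, 0.018], 0.33)]
pack1_c [([0.501, -0.33, 0.018], 0.62)]
scanner_grip [([0.571, 0.349, 0.095], 0.77)]
scanner_window [([0.566, 0.353, 0.1], 0.63)]
holder [([0.507, 0.347, 0.012], 0.71), ([0.589, -0.401, 0.018], 0.55)]
tape [([0.592, -0.403, 0.017], 0.79)]
bowl [([0.755, -0.228, 0.043], 0.55), ([0.569, 0.347, 0.094], 0.53)]
glue [([0.739, 0.142, 0.085], 0.84), ([0.565, 0.353, 0.097], 0.33)]
driver [([0.399, 0.004, 0.017], 0.76)]
1.4
```

View pics/top0.png

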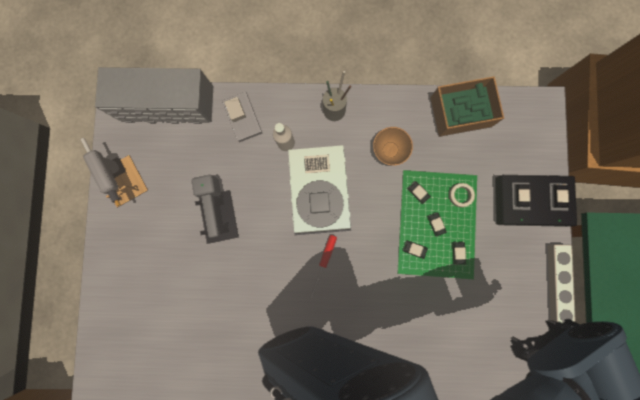

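View pics/side0.png

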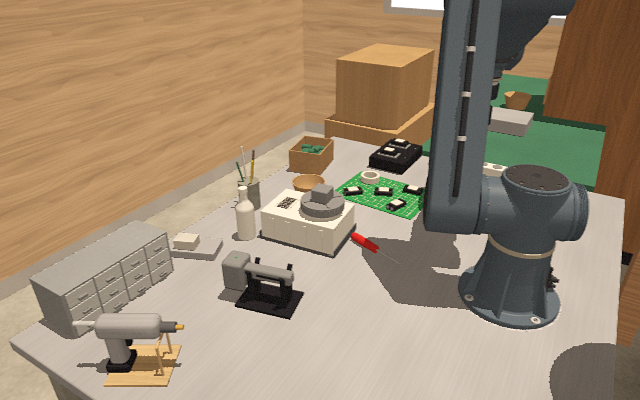

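```bash
cat > h.py <<'E'
from bench import manip as m
import cv2,numpy as np
def cloud(c):
    p,d=m.grab_frame(c);k=m.get_calibration(c);K=k["camera_matrix"]
    v,u=np.mgrid[0:400,0:640]
    X=np.stack([(u-K[0,2])/K[0,0]*d,(v-K[1,2])/K[1,1]*d,d],-1)
    W=(X-k["t"])@k["R"]; W[d==0]=np.nan
    return p,W
def rect(P):
    (c,s,a)=cv2.minAreaRect((P[:,:2]*1000).astype(np.float32)); return np.round(c,1),np.round(s,1),round(a,1),len(P)
def band(W,lo,hi,x0,x1,y0,y1):
    with np.errstate(invalid="ignore"):
        M=(W[...,2]>lo)&(W[...,2]<hi)&(W[...,0]>x0)&(W[...,0]<x1)&(W[...,1]>y0)&(W[...,1]<y1)
    return M
def packs(p,W):
    g=p.astype(int).max(2)
    out=[]
    M=band(W,.011,.035,.36,.68,-.47,-.2)
    M=M.astype(np.uint8)
    n,l,s,c=cv2.connectedComponentsWithStats(M,connectivity=4)
    for i in range(1,n):
        if s[i,4]>60: 
            P=W[l==i]; out.append((rect(P),np.median(P[:,2]).round(4),c[i].round(0),P.mean(0).round(4)))
    return out
E
cat > b.py <<'E'
from h import *
p,W=cloud("top")
print("mat z",np.median(W[band(W,-.02,.009,.4,.65,-.42,-.22)][:,2]),"table",np.median(W[band(W,-.02,.03,.3,.5,.1,.2)][:,2]))
for n,b in dict(tub=(.085,.11,.4,.75,-.1,.12),cap=(.125,.15,.4,.7,-.1,.12),grip=(.16,.19,.4,.7,-.1,.12),scan=(.088,.125,.35,.7,.25,.42),base=(.004,.02,.35,.7,.22,.42)).items():
    P=W[band(W,*b)]; print(n,rect(P),P.mean(0).round(4),np.median(P[:,2]))
for o in packs(p,W):print(o)
P=W[band(W,.088,.125,.35,.7,.25,.42)]
for x in np.arange(.4,.62,.01):
    q=P[abs(P[:,0]-x)<.005]
    if len(q):print(x.round(2),q[:,1].min().round(3),q[:,1].max().round(3),np.median(q[:,2]).round(3))
cv2.imwrite("pics/c1.png",cv2.resize(p[140:290,170:490,::-1],None,fx=2.5,fy=2.5,interpolation=cv2.INTER_CUBIC))
E
python3 b.py
```

```text
mat z 0.0021049541588079807 table 6.88772419418095e-05
tub (array([616. ,  22.8]), array([280.8, 165.1]), 6.7, 2879) [0.6227 0.0237 0.0951] 0.09505260898551028
cap (array([548.9,  15.9]), array([129.5, 129.3]), 45.6, 1346) [0.5476 0.0156 0.135 ] 0.13501289072564399
grip (array([549.1,  15.9]), array([52.1, 51.9]), 5.7, 378) [0.5484 0.0157 0.1725] 0.17255111560861108
scan (array([538.1, 337.6]), array([177.5,  66.4]), 12.4, 999) [0.5487 0.3383 0.1047] 0.1018224392043296
base (array([526.4, 319.9]), array([197.5, 347.3]), 89.9, 1041) [0.5115 0.3144 0.0075] 0.007353690107223982
((array([ 599.5, -282.6]), array([66.6, 35.7]), 45.2, 256), np.float64(0.0205), array([419., 192.]), array([ 0.5989, -0.2831,  0.0204]))
((array([ 594. , -412.3]), array([70.7, 70.1]), 73.8, 261), np.float64(0.025), array([462., 195.]), array([ 0.5932, -0.412 ,  0.0243]))
((array([ 504. , -337.9]), array([66.8, 37. ]), 22.9, 265), np.float64(0.0204), array([437., 224.]), array([ 0.5031, -0.3368,  0.0201]))
((array([ 426.8, -272.5]), array([66.9, 36.8]), 71.4, 274), np.float64(0.0206), array([415., 249.]), array([ 0.4266, -0.2715,  0.0202]))
((array([ 418.1, -403.8]), array([65.9, 36.1]), 2.3, 275), np.float64(0.0205), array([459., 253.]), array([ 0.4186, -0.4022,  0.0203]))
0.45 0.31 0.331 0.098
0.46 0.305 0.354 0.1
0.47 0.29 0.354 0.099
0.48 0.291 0.34 0.1
0.49 0.31 0.34 0.099
0.5 0.312 0.344 0.1
0.51 0.314 0.347 0.098
0.52 0.319 0.348 0.099
0.53 0.319 0.351 0.099
0.54 0.322 0.373 0.099
0.55 0.316 0.373 0.1
0.56 0.309 0.358 0.1
0.57 0.328 0.378 0.107
0.58 0.317 0.377 0.114
0.59 0.317 0.381 0.114
0.6 0.32 0.381 0.114
0.61 0.322 0.384 0.114
```

View pics/c1.png

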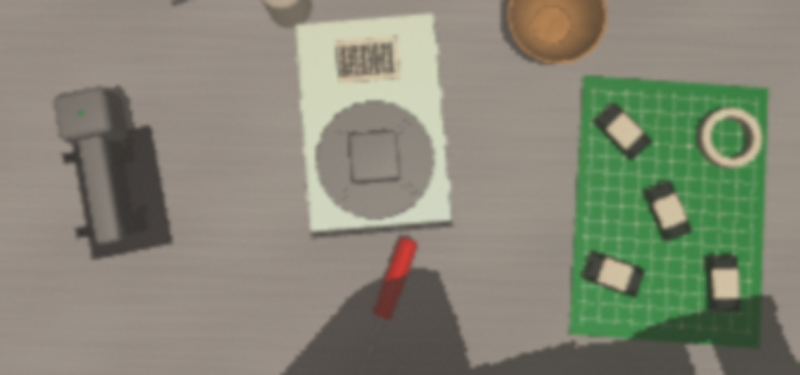

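```bash
cat >> h.py <<'E'
def R(deg):
    a=np.radians(deg); c,s=np.cos(a),np.sin(a)
    return np.array([[c,s,0],[s,-c,0],[0,0,-1.]])
def F(): return np.round(m.current_force(),1)
E
cat > c.py <<'E'
from h import *
p,W=cloud("top")
P=W[band(W,.085,.11,.4,.70,-.1,.12)];print("tub",rect(P))
Pb=W[150:175,295:345].reshape(-1,3);q=p[150:175,295:345].reshape(-1,3).max(1)
s=(q<150)&(abs(Pb[:,2]-.095)<.006);print("dark label",rect(Pb[s]),Pb[s].mean(0))
H=W[band(W,.096,.104,.49,.54,.29,.36)]
f=np.polyfit(H[:,0],H[:,1],1);print("handle line",np.degrees(np.arctan(f[0])),np.polyval(f,.515),rect(H))
D=W[band(W,.108,.12,.5,.65,.28,.42)];print("head",rect(D))
print("park spot max z",np.nanmax(W[band(W,-1,1,.35,.49,.12,.25)][:,2]))
for a in(5.7,95.7,-84.3):
  for pos in([.549,.016,.14],[.42,.19,.05]):
    for t in (0,45): 
        j=m.inverse_kinematics(pos,R(a+t)); print(a,t,pos,None if j is None else np.round(j,2))
print(m.current_tcp_rot().round(2).tolist())
E
python3 c.py
```

```text
tub (array([592.6,  20.6]), array([231.6, 163.4]), 5.9, 2551)
dark label (array([667.5,  30.4]), array([33.1, 62.5]), 5.2, 209) [0.66786563 0.03018899 0.09591131]
handle line 14.204579557767019 0.33182843616454305 (array([514.3, 331.9]), array([54.3, 29.6]), 12.6, 161)
head (array([597.1, 351.6]), array([55.3, 60.7]), 11.9, 384)
park spot max z 0.009844972810220398
5.7 0 [0.549, 0.016, 0.14] [-0.06  0.41  1.71 -0.    1.02  1.42]
5.7 45 [0.549, 0.016, 0.14] [-0.06  0.41  1.71 -0.    1.02  0.63]
5.7 0 [0.42, 0.19, 0.05] [ 0.32  0.41  1.99 -0.    0.73  1.8 ]
5.7 45 [0.42, 0.19, 0.05] [ 0.32  0.41  1.99 -0.    0.73  1.01]
95.7 0 [0.549, 0.016, 0.14] [-0.06  0.41  1.71 -0.    1.02 -0.16]
95.7 45 [0.549, 0.016, 0.14] [-0.06  0.41  1.71 -0.    1.02 -0.94]
95.7 0 [0.42, 0.19, 0.05] [ 0.32  0.41  1.99 -0.    0.73  0.22]
95.7 45 [0.42, 0.19, 0.05] [ 0.32  0.41  1.99 -0.    0.73 -0.56]
-84.3 0 [0.549, 0.016, 0.14] None
-84.3 45 [0.549, 0.016, 0.14] [-0.06  0.41  1.71 -0.    1.02  2.2 ]
-84.3 0 [0.42, 0.19, 0.05] None
-84.3 45 [0.42, 0.19, 0.05] [ 0.32  0.41  1.99 -0.    0.73  2.58]
[[0.9, 0.44, -0.0], [0.44, -0.9, 0.0], [0.0, -0.0, -1.0]]
```

```bash
cat > d.py <<'E'
from h import *
p,W=cloud("top")
print("park",np.nanmax(W[band(W,-1,1,.335,.485,.10,.25)][:,2]),W[band(W,.004,1,.335,.485,.10,.25)].round(3)[:6])
X,Y,A=.549,.016,5.7
m.move_ptp([X,Y,.26],R(A)); m.set_gripper(1.0,100)
m.move_l([X,Y,.138],max_speed=.12); print(F())
m.set_gripper(0.,100); m.dwell(.2)
print(m.current_grip_width(),m.current_grip_force(),F(),m.current_ft_torque().round(2),m.current_ee_pos().round(4))
for dz in(3,6,7,7.5):
    m.move_l([X,Y,.138-dz/1000],max_speed=.03); m.dwell(.15); print(dz,F(),m.current_ee_pos().round(4))
print(m.current_time())
E
python3 d.py
```

```text
park 0.008928189620555577 [[0.485 0.192 0.005]
 [0.48  0.244 0.005]
 [0.482 0.164 0.005]
 [0.476 0.139 0.005]
 [0.471 0.238 0.004]
 [0.472 0.188 0.005]]
[ 1.  -0.7 -0.4]
0.004934926016596023 0.0 [-0.9 -0.3 -0.2] [ 0.03 -0.03  0.03] [0.549 0.016 0.138]
3 [0.3 0.8 5.1] [0.5494 0.016  0.1355]
6 [-1.1 -0.2  8.4] [0.5494 0.016  0.1327]
7 [-0.9 -0.2  9.5] [0.5495 0.016  0.1318]
7.5 [-0.8 -0.5 10.1] [0.5495 0.016  0.1314]
7.65
```

```bash
cat > e.py <<'E'
from h import *
p,W=cloud("side"); cv2.imwrite("pics/s1.png",cv2.resize(p[60:280,200:480,::-1],None,fx=2.6,fy=2.6,interpolation=cv2.INTER_CUBIC))
print(m.current_grip_width(),m.current_tcp_rot().round(2).tolist(),m.current_ee_pos())
E
python3 e.py
```

```text
0.0019429975215823013 [[1.0, 0.1, 0.0], [0.1, -1.0, -0.0], [0.0, 0.0, -1.0]] [0.54951236 0.01597289 0.13140965]
```

View pics/s1.png

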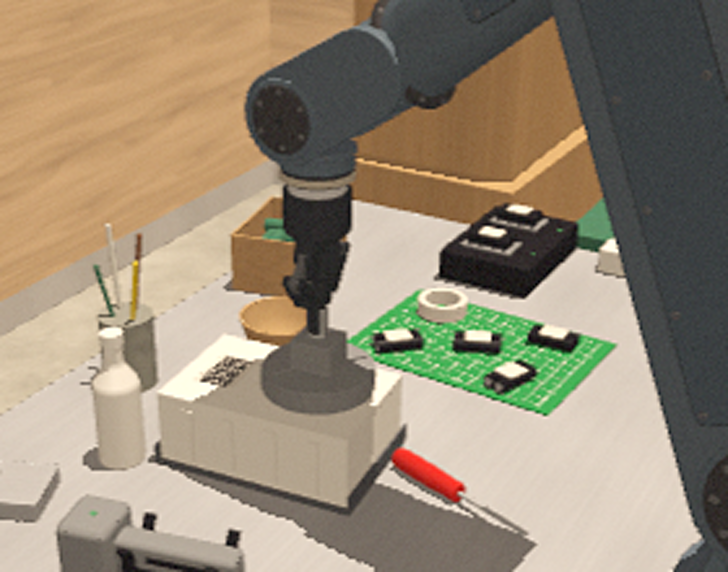

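```bash
cat > e.py <<'E'
from h import *
k=m.get_calibration("side")
for q in([.5495,.016,.1314],[.5495,.016,.166],[.5495,.016,.18],[.549,.016,.1725]):
    x=k["camera_matrix"]@(k["R"]@q+k["t"]); u=x[:2]/x[2]; print(q,u.round(1),((u-[200,60])*2.6).round(0))
p,W=cloud("side")
P=W[band(W,.12,.21,.48,.62,-.06,.1)]
for z in np.arange(.125,.21,.005):
    q=P[abs(P[:,2]-z)<.0025]
    if len(q):print(z.round(3),len(q),q.min(0).round(3),q.max(0).round(3))
p,W=cloud("top");P=W[band(W,.16,.19,.4,.7,-.1,.12)]; print(rect(P));print(rect(W[band(W,.12,.14,.4,.7,-.1,.12)]))
cv2.imwrite("pics/t2.png",cv2.resize(p[130:250,260:400,::-1],None,fx=4,fy=4,interpolation=cv2.INTER_CUBIC))
E
python3 e.py
```

```text
[0.5495, 0.016, 0.1314] [321.3 200.2] [315. 364.]
[0.5495, 0.016, 0.166] [321.3 189.8] [315. 338.]
[0.5495, 0.016, 0.18] [321.3 185.5] [315. 326.]
[0.549, 0.016, 0.1725] [321.5 187.9] [316. 332.]
0.125 72 [ 0.481 -0.016  0.123] [0.605 0.083 0.127]
0.13 298 [ 0.481 -0.048  0.128] [0.61  0.083 0.132]
0.135 233 [ 0.482 -0.046  0.133] [0.61  0.08  0.137]
0.14 36 [ 0.518 -0.011  0.138] [0.578 0.061 0.142]
0.145 32 [ 0.518 -0.007  0.143] [0.569 0.042 0.147]
0.15 30 [ 0.52  -0.014  0.148] [0.568 0.045 0.152]
0.155 38 [ 0.518 -0.006  0.153] [0.57  0.047 0.157]
0.16 31 [ 0.517 -0.006  0.158] [0.57  0.044 0.162]
0.165 39 [ 0.517 -0.009  0.163] [0.569 0.045 0.167]
0.17 107 [ 0.518 -0.011  0.168] [0.571 0.046 0.172]
0.175 11 [0.529 0.008 0.173] [0.562 0.047 0.175]
0.18 16 [0.537 0.008 0.178] [0.553 0.029 0.182]
0.185 12 [0.536 0.008 0.183] [0.553 0.032 0.187]
0.19 14 [0.536 0.009 0.188] [0.553 0.032 0.192]
0.195 15 [0.536 0.007 0.193] [0.554 0.032 0.197]
0.2 13 [0.536 0.01  0.198] [0.554 0.031 0.202]
0.205 12 [0.537 0.01  0.203] [0.552 0.031 0.207]
(array([523.7,  19.7]), array([ 3. , 34.9]), 0.7, 12)
(array([554.5,  22.3]), array([106.7,  79.5]), 85.5, 176)
```

View pics/t2.png

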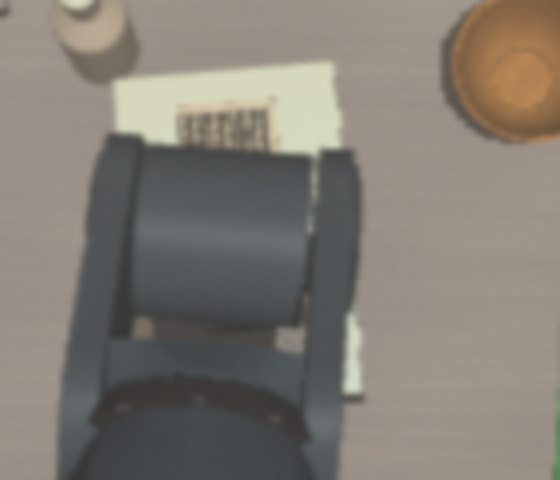

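```bash
cat > e.py <<'E'
from h import *
X,Y=.549,.016
m.move_l([X,Y,.26],max_speed=.15); print(F(),m.current_grip_width(),m.current_ee_pos().round(4))
def prof(n):
    p,W=cloud("side");P=W[band(W,.175,.36,.46,.64,-.08,.12)]
    for z in np.arange(.18,.35,.01):
        q=P[abs(P[:,2]-z)<.005]
        if len(q):print(n,z.round(3),len(q),q.min(0).round(3),q.max(0).round(3))
    cv2.imwrite(f"pics/{n}.png",cv2.resize(p[60:260,220:420,::-1],None,fx=2.5,fy=2.5,interpolation=cv2.INTER_CUBIC))
    return p
a=prof("shut"); m.set_gripper(1.,100); print(m.current_grip_width()); b=prof("open")
im=np.hstack([cv2.imread("pics/shut.png"),cv2.imread("pics/open.png")])
cv2.imwrite("pics/both.png",cv2.resize(im,(800,400)))
p,W=cloud("side");P=W[band(W,.166,.18,.48,.62,-.06,.1)];print(np.median(P[:,2]),P.max(0),P.min(0))
E
python3 e.py
```

```text
[-0.1 -0.6 -0.1] 0.0005162092494220022 [0.5485 0.016  0.2589]
shut 0.18 41 [ 0.519 -0.005  0.175] [0.568 0.043 0.177]
shut 0.3 16 [0.535 0.012 0.298] [0.556 0.027 0.305]
shut 0.31 29 [0.534 0.009 0.306] [0.555 0.032 0.315]
shut 0.32 30 [0.535 0.009 0.315] [0.553 0.031 0.324]
shut 0.33 30 [0.535 0.006 0.325] [0.553 0.032 0.335]
shut 0.34 23 [ 0.532 -0.012  0.335] [0.551 0.043 0.345]
0.9973796776439184
open 0.18 53 [ 0.519 -0.006  0.175] [0.569 0.043 0.178]
open 0.31 14 [ 0.535 -0.031  0.312] [0.562 0.067 0.315]
open 0.32 46 [ 0.531 -0.032  0.315] [0.564 0.073 0.325]
open 0.33 56 [ 0.531 -0.032  0.325] [0.563 0.075 0.335]
open 0.34 56 [ 0.531 -0.038  0.335] [0.565 0.075 0.345]
0.17379109305776289 [0.57176336 0.04499708 0.17742983] [ 0.51796363 -0.01420013  0.16618418]
```

View pics/both.png

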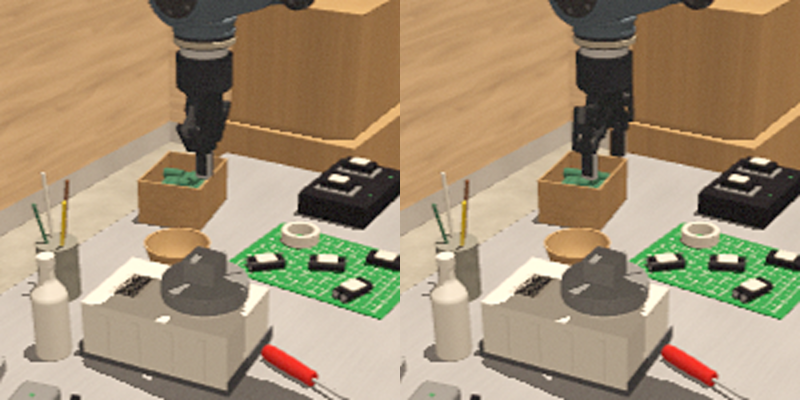

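The side depth shows the shut fingertips 37 mm above the reported TCP, so the fingers closed on top of the grip. I'll correct for that offset and check it at contact.

```bash
cat >> h.py <<'E'
OFF=.0373
def L(x,y,z,s=.15,a=None): m.move_l([x,y,z-OFF],None if a is None else R(a),max_speed=s)
def J(x,y,z,a): m.move_ptp([x,y,z-OFF],R(a))
E
cat > d.py <<'E'
from h import *
X,Y,A=.549,.016,5.7
L(X,Y,.18); L(X,Y,.139,.06); print(F())
m.set_gripper(0.,60); m.dwell(.2)
print(m.current_grip_width(),m.current_grip_force(),F(),m.current_ft_torque().round(2),m.current_ee_pos().round(4))
if .4<m.current_grip_width()<.8:
  m.set_gripper(0.,110)
  for dz in(3,6,7):
    L(X,Y,.139-dz/1000,.03); m.dwell(.15); print(dz,F(),m.current_ee_pos().round(4))
print(m.current_time())
E
python3 d.py
```

```text
[-0.6 -0.8  0. ]
0.6014461262948287 66.7137086391449 [-1.  -0.7  4.8] [-0.02  0.17  0.04] [0.5492 0.016  0.1019]
3 [-1.4 -0.5  8.4] [0.5492 0.016  0.0991]
6 [-3.1  0.9 11.4] [0.5493 0.016  0.0964]
7 [-4.1  0.2 13.3] [0.5492 0.016  0.0955]
13.5417
```

```bash
cat > d2.py <<'E'
from h import *
X,Y,A=.549,.016,5.7
dz=7
while F()[2]<20 and dz<11:
    dz+=.7; L(X,Y,.139-dz/1000,.03); m.dwell(.15); print(round(dz,1),F(),m.current_ee_pos().round(4))
z=.139-dz/1000
for t in(10,25,46):
    L(X,Y,z,.02,A+t) ; m.dwell(.1); print(t,F(),m.current_ft_torque().round(2),m.current_ee_pos().round(4))
print(m.current_time(),m.current_grip_width(),m.current_qpos().round(2))
E
python3 d2.py
```

```text
7.7 [-6.3  0.1 21.1] [0.5493 0.016  0.0954]
10 [-1.2 -0.4 14.9] [0.27 0.41 0.45] [0.5503 0.016  0.0955]
25 [-0.1  0.2 16. ] [0.31 0.35 0.39] [0.5505 0.016  0.0955]
46 [ 0.2  1.2 15. ] [0.37 0.38 0.38] [0.5505 0.0161 0.0956]
15.4917 0.5911268452401972 [-0.06  0.47  1.74  0.    0.92  0.61]
```

```bash
cat > d3.py <<'E'
from h import *
X,Y,A=.549,.016,51.7
m.move_l([.5503,Y,.115],max_speed=.05); print(F(),m.current_grip_width())
m.move_l([.5503,Y,.23],max_speed=.15); m.dwell(.1);print(F(),m.current_grip_width())
PX,PY=.41,.175
m.move_ptp([PX,PY,.12],R(A)); m.move_l([PX,PY,.01],max_speed=.15);m.dwell(.1); print("hang",F())
z=.0
while True:
    m.move_l([PX,PY,z],max_speed=.03); m.dwell(.1); f=F(); print(z,f)
    if f[2]>3 or z<-.012: break
    z-=.002
print(m.current_ee_pos())
m.set_gripper(1.); m.dwell(.1); m.move_l([PX,PY,.12],max_speed=.2)
p,W=cloud("top"); cv2.imwrite("pics/t3.png",cv2.resize(p[130:290,200:500,::-1],None,fx=2.6,fy=2.6,interpolation=cv2.INTER_CUBIC))
for o in packs(p,W):print(o[0])
print(m.current_time())
E
python3 d3.py
```

```text
[-0.3 -0.3 -1.8] 0.5944636806193662
[-0.1 -0.4 -0.9] 0.5963697174816301
hang [-0.7  0.9 -1. ]
0.0 [ 0.  -0.2 -0.8]
-0.002 [ 0.2  0.5 -1.5]
-0.004 [-0.2 -0.9 -1.7]
-0.006 [-1.9 -1.   9.3]
[ 0.41027261  0.17506819 -0.0055521 ]
(array([ 600. , -283.1]), array([66. , 35.7]), 44.8, 252)
(array([ 593.9, -412.3]), array([70.2, 70. ]), 42.4, 262)
(array([ 503.6, -338. ]), array([65.7, 36.5]), 23.3, 265)
(array([ 426.5, -272.3]), array([66.8, 36.9]), 70.8, 276)
(array([ 418. , -403.8]), array([65.9, 37. ]), 2.0, 277)
22.0167
```

View pics/t3.png

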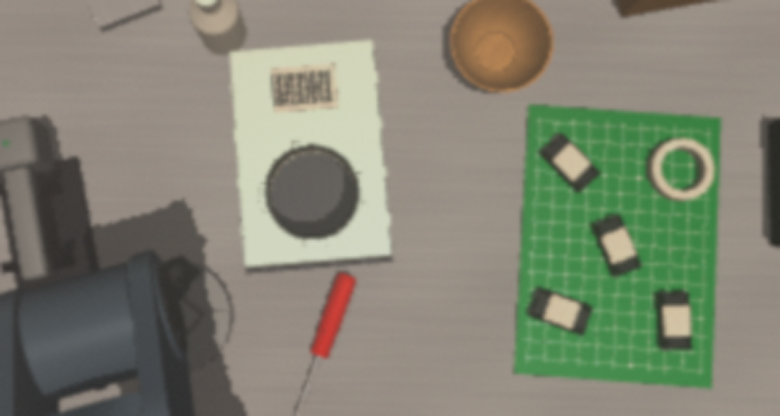

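```bash
cat >> h.py <<'E'
MX,MY=.5495,.016
def good(p,W): return [o[0] for o in packs(p,W) if abs(o[0][1].max()-66)<6 and abs(o[0][1].min()-37)<5]
def pick_drop():
    p,W=cloud("top"); g=good(p,W); allp=packs(p,W)
    print("seen",len(g),"comps",len(allp),m.current_time())
    if not g: return False
    c,s,a,n=min(g,key=lambda o:o[0][0])
    if s[0]<s[1]: a-=90
    if a>100: a-=180
    x,y=c/1000; print("pick",c,s,a)
    m.set_gripper(.75,60)
    J(x,y,.12,a); L(x,y,.004,.15); f=F(); m.set_gripper(0.,60); m.dwell(.1)
    w=m.current_grip_width(); print("w",round(w,3),f,F(),m.current_grip_force())
    if not .3<w<.6: L(x,y,.15); return "miss"
    L(x,y,.21,.2); J(MX,MY,.21,a); L(MX,MY,.118,.15); m.dwell(.15); print("held",round(m.current_grip_width(),3),F())
    m.set_gripper(.58); m.dwell(.25); L(MX,MY,.21,.2); print("out",F())
    return True
E
cat > f.py <<'E'
from h import *
print(pick_drop())
p,W=cloud("top")
for o in packs(p,W):print(o[0],o[2])
p,W=cloud("side"); cv2.imwrite("pics/s4.png",p[100:300,200:500,::-1])
E
python3 f.py
```

```text
seen 4 comps 5 22.0667
pick [ 417.9 -404.2] [65.7 37.4] 1.1
w 0.419 [-0.2 -0.5 -0.1] [-0.8  2.   6.2] 60.53688168525696
held 0.411 [-0.4 -0.  -1.4]
out [ 0.2  0.4 -1.2]
True
(array([ 600. , -283.1]), array([66.6, 35.5]), 45.3, 256) [419. 192.]
(array([ 593.9, -412.1]), array([70. , 70.1]), 24.0, 267) [462. 195.]
(array([ 504.1, -337.8]), array([66.7, 36.9]), 21.6, 265) [437. 224.]
(array([ 426.5, -272.2]), array([67.1, 36.6]), 71.4, 275) [415. 249.]
```

View pics/s4.png

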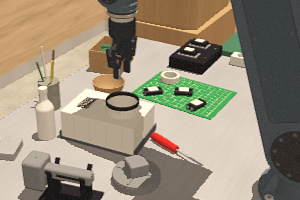

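```bash
sed -i 's/L(x,y,.004,.15)/L(x,y,.006,.15)/' h.py; cat > f.py <<'E'
from h import *
m.dwell(.3); print(F(),F(),m.current_grip_force(),m.current_grip_width()); m.set_gripper(.2,20);m.dwell(.1); print(m.current_grip_width(),m.current_grip_force(),F())
print(pick_drop()); m.dwell(.2);print(F())
E
python3 f.py
```

```text
[-0.1 -0.5  0.8] [-0.1 -0.5  0.8] 0.0 0.5800505921432381
0.20218871462137863 0.0 [ 0.3 -1.1  1. ]
seen 3 comps 4 31.7167
pick [ 426.6 -272.2] [68.3 36.5] 70.0
w 0.416 [-0.3 -0.3  0.2] [-1.1  1.7  8.1] 60.62561094760895
held 0.41 [ 0.3 -1.  -1.8]
out [-0.5  0.2 -0. ]
True
[-0.6 -0.3 -0.4]
```

Empty gripper confirmed; the force is just noise. On to the rest.

```bash
cat > f.py <<'E'
from h import *
for i in range(3):
    r=pick_drop(); print(r)
    if r is not True: break
m.move_ptp([.41,.175,.12],R(51.7)); m.set_gripper(1.)
p,W=cloud("top"); cv2.imwrite("pics/t5.png",cv2.resize(p[130:290,200:500,::-1],None,fx=2.6,fy=2.6,interpolation=cv2.INTER_CUBIC))
for o in packs(p,W):print(o)
P=W[band(W,-.01,.2,.49,.61,-.05,.08)]; q=P[np.hypot(P[:,0]-.549,P[:,1]-.016)<.04]; print("inside z",q[:,2].min(),q[:,2].max())
P=W[band(W,.115,.15,.45,.62,-.06,.09)];print("ring",rect(P),np.median(P[:,2]))
print(m.current_time())
E
python3 f.py
```

```text
seen 2 comps 3 39.8833
pick [ 503.9 -337.7] [66.8 36.7] 23.7
w 0.416 [0.3 0.3 0.6] [-1.4  1.2  6.7] 60.7808518409729
held 0.419 [ 0.9  0.2 -1.1]
out [ 0.5  0.9 -0.7]
True
seen 1 comps 2 47.55
pick [ 599.5 -282.9] [66.4 34.8] 44.7
w 0.417 [ 0.7 -0.4  0.4] [-1.6  0.6  6.4] 61.522979736328125
held 0.417 [ 0.1 -0.2 -1.1]
out [-0.6 -0.1  0.1]
True
seen 0 comps 1 54.8583
False
((array([ 594.3, -412.1]), array([70. , 70.2]), 39.7, 264), np.float64(0.0249), array([462., 195.]), array([ 0.5936, -0.412 ,  0.024 ]))
inside z 0.0007880951363912869 0.0923905533748695
ring (array([548.4,  15.7]), array([99.9, 99.5]), 52.1, 308) 0.12601698590724847
56.2333
```

View pics/t5.png

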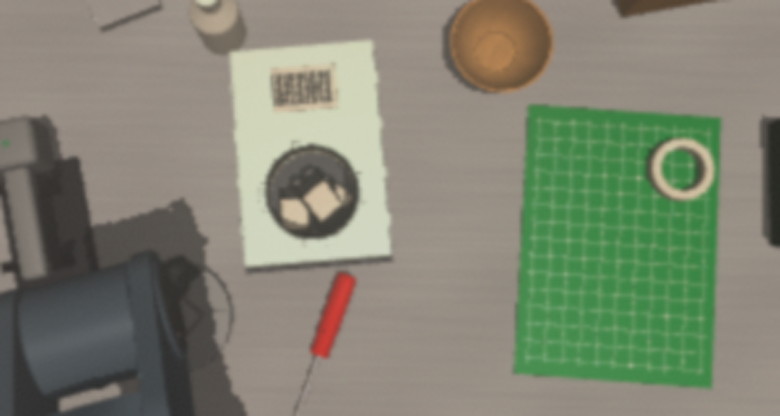

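```bash
cat > g.py <<'E'
from h import *
X,Y,A=.550,.016,51.0
m.move_l([.41,.175,-.0045],R(51.7),max_speed=.15); m.set_gripper(0.,110); m.dwell(.1); print(m.current_grip_width(),F())
m.move_l([.41,.175,.12],max_speed=.2); m.move_ptp([X,Y,.20],R(A)); m.move_l([X,Y,.115],max_speed=.1); m.dwell(.1); print(F())
z=.111
while z>.093:
    m.move_l([X,Y,z],max_speed=.03); m.dwell(.12); f=F(); e=m.current_ee_pos(); print(round(z,4),f,e.round(4))
    if f[2]>19: break
    z-=.002 if z>.098 else .0008
print(m.current_time(),m.current_grip_width())
E
python3 g.py
```

```text
0.5922519455972604 [-3.8 -1.3 13.2]
[ 0.1  0.9 -1.5]
0.111 [-0.4 -0.2 -1.9] [0.55  0.016 0.111]
0.109 [-0.8  0.2 -0.3] [0.55  0.016 0.109]
0.107 [ 0.4 -1.2  1.1] [0.5502 0.016  0.1072]
0.105 [1.1 0.3 4.5] [0.5502 0.016  0.1052]
0.103 [ 0.7 -0.5  6. ] [0.5502 0.016  0.1033]
0.101 [-0.8 -0.3  8.2] [0.5503 0.016  0.1015]
0.099 [-1.4 -0.5 10.6] [0.5503 0.016  0.0996]
0.097 [-2.  -0.3 12.3] [0.5503 0.016  0.0978]
0.0962 [-5.3  0.5 17.4] [0.5503 0.016  0.0975]
0.0954 [-8.7  0.5 26.2] [0.5503 0.016  0.0974]
64.2333 0.5922239404969326
```

```bash
cat > g2.py <<'E'
from h import *
z=.0956
for a in(40,25,12,6,4.5):
    m.move_l([.550,.016,z],R(a),max_speed=.02); m.dwell(.12)
    r=m.current_tcp_rot(); print(a,F(),m.current_ft_torque().round(2),m.current_ee_pos().round(4),np.degrees(np.arctan2(r[1,0],r[0,0])).round(2))
E
python3 g2.py
```

```text
40 [-2.4 -0.7 20.8] [ 0.08  0.67 -0.52] [0.5512 0.0159 0.0975] 39.94
25 [-0.2 -1.1 19.8] [ 0.    0.39 -0.43] [0.5514 0.0159 0.0975] 24.95
12 [-1.4  0.  19.3] [-0.16  0.39 -0.53] [0.5514 0.0158 0.0975] 11.94
6 [-1.5 -0.4 19.6] [-0.19  0.29 -0.48] [0.5515 0.0158 0.0975] 5.95
4.5 [-2.1 -1.1 21.1] [-0.12  0.56  0.22] [0.5512 0.0158 0.0975] 4.53
```

```bash
sed -i 's/for a in.*:/for a in(3.5,2.5,4.5,5.5):/' g2.py; python3 g2.py
```

```text
3.5 [-5.4 -1.4 22.8] [-0.08  0.94  0.59] [0.5507 0.0158 0.0974] 3.57
2.5 [-8.4 -1.5 25.1] [-0.02  1.35  1.36] [0.5503 0.0157 0.0975] 2.67
4.5 [-5.8 -0.9 22.9] [-0.02  0.94  0.23] [0.5507 0.0159 0.0975] 4.53
5.5 [-4.2 -1.  21.5] [ 0.    0.79 -0.04] [0.5509 0.0159 0.0975] 5.5
```

```bash
cat > g3.py <<'E'
from h import *
for z in(.100,.1035,.1045,.106):
    m.move_l([.5505,.016,z],R(5.),max_speed=.03); m.dwell(.12); print(z,F(),m.current_ee_pos().round(4))
m.move_l([.5505,.016,.1045],max_speed=.03)
m.set_gripper(1.); m.dwell(.2); m.move_l([.5505,.016,.2],max_speed=.15)
m.move_ptp([.5,.2,.25],R(12.4))
p,W=cloud("top")
for n,b in dict(cap=(.125,.15,.4,.7,-.1,.12),grip=(.16,.19,.4,.7,-.1,.12),head=(.108,.12,.5,.65,.28,.42),handle=(.096,.104,.49,.54,.29,.36)).items():
    P=W[band(W,*b)]; print(n,len(P) and (rect(P),np.median(P[:,2])))
p,W=cloud("side"); cv2.imwrite("pics/s6.png",cv2.resize(p[150:350,180:420,::-1],None,fx=2.5,fy=2.5))
P=W[band(W,.16,.19,.48,.62,-.06,.1)];print("side grip top",np.median(P[:,2]),m.current_time())
E
python3 g3.py
```

```text
0.1 [-0.4 -0.8  9.3] [0.5509 0.0159 0.1007]
0.1035 [ 1.7 -0.5  5.6] [0.5509 0.0159 0.1038]
0.1045 [ 3.4 -0.7  3.3] [0.5508 0.0159 0.1046]
0.106 [ 10.2  -0.7 -13.6] [0.5506 0.0159 0.1047]
cap ((array([550.3,  15.8]), array([129. , 129.2]), 78.9, 1349), np.float64(0.13497947026423046))
grip ((array([550.5,  16.1]), array([52.6, 51.5]), 5.8, 375), np.float64(0.17258050078885095))
head ((array([617.7, 356.3]), array([12.7, 58.8]), 16.5, 76), np.float64(0.11365082519046793))
handle 0
side grip top 0.17292689648845766 72.0417
```

View pics/s6.png

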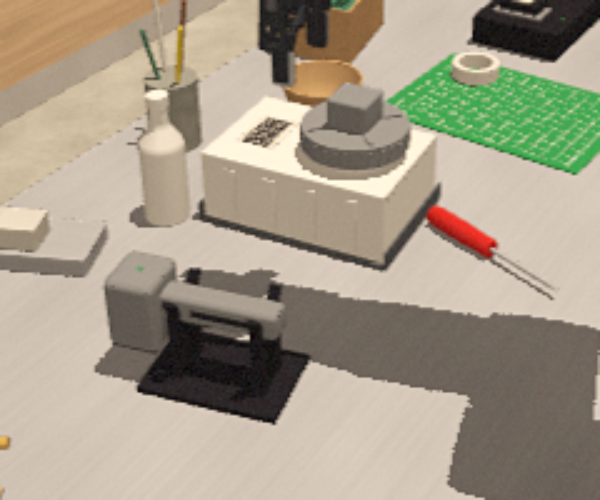

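```bash
cat > s.py <<'E'
from h import *
A=12.5;x,y=.5241,.3347
m.set_gripper(.75,60); J(x,y,.16,A); L(x,y,.066,.1); print(F())
m.set_gripper(0.,40); m.dwell(.1); print(m.current_grip_width(),m.current_grip_force(),F(),m.current_ft_torque().round(2))
m.set_gripper(0.,110); m.dwell(.1); print(F(),m.current_ft_torque().round(2))
L(x,y,.071,.03); m.dwell(.1); print(F(),m.current_ft_torque().round(2))
L(x,y,.246,.12); m.dwell(.1); print(F(),m.current_grip_width())
tx,ty=.5953,.0128
L(tx,ty,.246,.15); L(tx,ty,.207,.08); m.dwell(.2)
p,W=cloud("side"); cv2.imwrite("pics/s7.png",cv2.resize(p[60:300,180:440,::-1],None,fx=2.4,fy=2.4))
print(m.current_time(),F())
E
python3 s.py
```

```text
[-1.4  0.5 -0.4]
0.3456782888578433 40.32582342624664 [-0.3 -0.5  5.6] [-0.06  0.15  0.02]
[-1.   0.2  7. ] [-0.13  0.19 -0.03]
[ 0.1 -0.  -2.7] [-0.06  0.02 -0.04]
[ 0.1  0.5 -2.5] 0.3339738321741774
80.4333 [-0.1  0.1 -1.9]
```

View pics/s7.png

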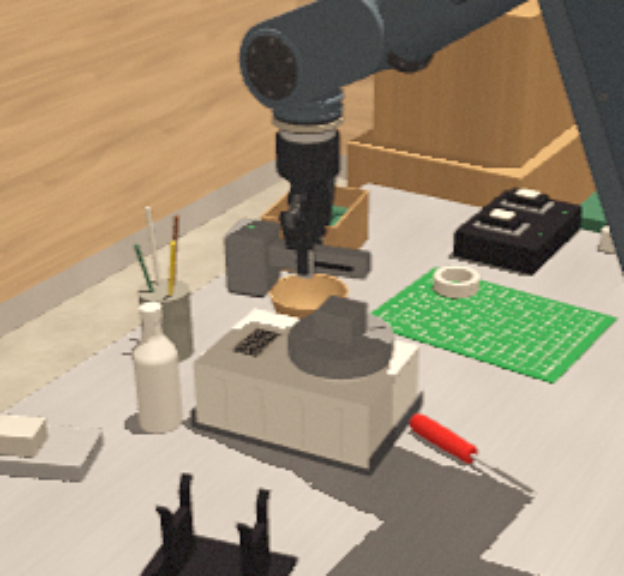

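```bash
cat > s2.py <<'E'
from h import *
ps,S=cloud("side");pt,T=cloud("top")
P=S[band(S,.16,.28,.52,.72,.0,.09)]
hx=P[(P[:,0]>.645)]; print("side head",hx.min(0).round(3),hx.max(0).round(3))
for x in np.arange(.53,.71,.015):
    q=P[abs(P[:,0]-x)<.0075]
    if len(q):print(x.round(3),np.percentile(q[:,2],[3,97]).round(4),len(q))
Q=T[band(T,.235,.275,.62,.74,-.05,.1)]
if len(Q)>20: print("top head",rect(Q),np.median(Q[:,2]),np.linalg.lstsq(np.c_[Q[:,:2],np.ones(len(Q))],Q[:,2],rcond=None)[0].round(3))
m.dwell(1.)
E
python3 s2.py
```

```text
side head [0.645 0.001 0.176] [0.693 0.067 0.26 ]
0.53 [0.1622 0.2415] 121
0.545 [0.1622 0.243 ] 114
0.56 [0.1639 0.2433] 106
0.575 [0.1732 0.2783] 155
0.59 [0.2107 0.279 ] 89
0.605 [0.2171 0.2677] 34
0.62 [0.2156 0.2422] 46
0.635 [0.185  0.2546] 213
0.65 [0.1814 0.2582] 173
0.665 [0.1824 0.2584] 153
0.68 [0.1808 0.2583] 119
0.695 [0.2546 0.257 ] 7
```

```bash
cat > s3.py <<'E'
from h import *
m.dwell(2.5)
x,y=.5241,.3347; tx,ty=.5953,.0128
L(tx,ty,.246,.08); L(x,y,.246,.15); L(x,y,.075,.1); m.dwell(.2); print(F())
z=.070
while z>.062:
    L(x,y,z,.03); m.dwell(.1); f=F(); print(round(z,4),f,m.current_ft_torque().round(2))
    if f[2]>3: break
    z-=.0015
m.set_gripper(.75,40); m.dwell(.2); L(x,y,.2,.1); J(.45,.0,.35,12.5); m.dwell(.3)
p,W=cloud("top")
for n,b in dict(scan=(.088,.125,.35,.7,.25,.42),head=(.108,.12,.5,.65,.28,.42),handle=(.096,.104,.49,.54,.29,.36)).items():
    P=W[band(W,*b)]; print(n,len(P) and (rect(P),np.median(P[:,2])))
for o in packs(p,W): print(o[0])
p,W=cloud("side"); cv2.imwrite("pics/s8.png",p[:,:,::-1]); print(m.current_time())
E
python3 s3.py
```

```text
[ 0.4 -0.8 -2.2]
0.07 [ 0.2 -0.1 -1.3] [-0.    0.05  0.04]
0.0685 [-0.8 -0.3 -1.8] [0.   0.02 0.01]
0.067 [-1.2 -1.1 -1.7] [-0.02 -0.    0.06]
0.0655 [-5.4 -2.8 11.1] [-0.45  0.79  0.02]
scan ((array([538. , 337.1]), array([177.4,  66.1]), 11.6, 1002), np.float64(0.1017385313926962))
head ((array([588.1, 347.6]), array([74.2, 60.5]), 12.5, 384), np.float64(0.11402425970291938))
handle ((array([514.1, 330.8]), array([54. , 30.1]), 11.0, 164), np.float64(0.09939451772322502))
(array([ 593.3, -412. ]), array([70.7, 69.5]), 44.3, 262)
94.475
```

View pics/s8.png

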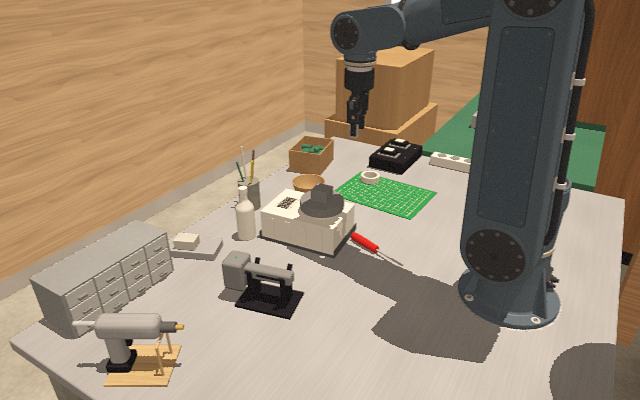

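The scanner is back in its holder with the same pose and height. The cap is locked, and the mat is clear apart from the tape, which hasn't moved.

```bash
python3 -c "
from bench import manip as m
print(m.sign_off())"
```

```text
the job is handed in; nothing more can be done
None
```

The job is handed in at about 95 s: all four packs are in the tub, the cap is locked (it held against a 13 N pull), the scanner was held level about 8 cm over the label for over 2 s and is back in its holder, though my first try at the cap closed on top of its grip (the reported TCP was about 37 mm too low) and pressed it with about 10 N before I corrected it.

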